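# Roll a test bar into the V of a resistance jig

### The arm

A 6-joint arm with a two-finger parallel gripper is mounted at the origin on the work surface. World frame = base frame: x ahead of the robot, y to its left, z up, the work surface at z = 0. Lengths are in m, angles in degrees, forces in N, time in s.
With the tool pointing down it reaches from about 0.375 to 0.9 m from the base axis. Payload 3.1 kg.
Tool frame: the origin (TCP) lies on the front face of the gripper's body, between the roots of the fingers; the fingertips stand 70 mm ahead of it and the grasp point (between the pads) lies 51 mm ahead of it (bot.tip_extent is the distance from the TCP to the fingertips, in m); z points along the fingers, x is the direction in which the jaws open and shut, and the axes are right-handed (so a half turn about z gives the same grasp; the last joint's range is limited). The gripper opens to 87 mm and grips with 3 to 60 N. Pads are 19 mm wide; open, the fingers measure 117 mm over their backs; the gripper's body (75 mm by 190 mm) begins 51 mm behind the grasp point.
Start: joints at [-77.321, 30.224, 82.088, -0, 67.689, -10.227], TCP at [0.243, -0.576, 0.292] pointing down, gripper open.
Joint ranges: [-176.69, 176.69], [-43.24, 126.21], [12.49, 139.97], [-82, 262], [0, 151.66], [-163.58, 163.58]. Speed limits (degrees/s): [159.86, 159.86, 180, 180, 180, 180].

### API

Orientations are given as a 3x3 rotation matrix whose columns are the frame's x, y, z axes.
In Python, from rig import bot, viewer, ticket gives the robot as it stands. The module is installed in compiled form; this text tells all that it offers.
- The arm moves only by the tool arm_command, never from a script. Its argument "targets" is a list of rows, each an object with "rot": the turn, a rotation vector about the tool's x, y, z in degrees, a list of three; "offset": the shift along the tool's x, y, z in cm, a list of three; "gripper": the closure, from 0 (fully open) to 1 (shut). A call has 1 to 8 rows; each row is the pose to reach, as a shift and turn from the pose commanded when the call began, along the tool's axes at that moment; what a row does not reach only later rows make up. A row lasts 1/10 s, in which the tool goes at most 50 mm and 8.59 degrees, less where a joint would pass 70% of its speed; a pose out of reach is approached as far as the arm can. A call with a gripper value outside its range is refused whole. The fingers move at their own pace and stop on an object; the grip force is fixed at half the most. Time passes only in rows, so rows that repeat a pose let the fingers close. It gives the time, the measured TCP pose, the force and the opening at its end, in the units of the state.
- bot.read_state(): the state, without advancing time (a new reading comes with each control period).
- viewer.capture(name): name is "scene" or "top" or "wrist"; returns a dict with "frame" (400x640x3 uint8, red, green, blue), "fx", "fy", "cx", "cy" (pixels), "D" ([k1, k2, p1, p2, k3] as OpenCV has them; the pictures are not rectified), "view" (4x4, takes a point from world to camera coordinates). Camera axes: x right, y down, z forward; pixel columns grow to the right and rows downward; lengths in m; the calibration is good to about 2 mm. A picture is of the moment at which its call begins. There is no depth.
- ticket.hand_in(): hands the job in, once; it reports no verdict.
The state is a dict: "time_s": time; "joint_positions": joint angles; "qvel": joint speeds; "tau": joint torques, N m; "position": TCP position; "tcp_rot": TCP orientation; "force": force on the tool from outside, world axes, zero at the start; "moment": the same for the moment, N m; "opening": opening from 0.0 (shut) to 1.0 (fully open).
Only numpy, scipy, OpenCV 4.12 (cv2) and the standard library are available. Lean on these libraries where they do the work, as an engineer would, in place of code of your own. Each camera call takes 0.05 s, during which the arm holds its last target. There are 200 camera calls.

### The job

Load the aluminium test bar into the resistance jig without gripping or lifting it: with the outside of the fingers gently roll the bar along the bench by its side, up the jig's low ramp and down into the V groove. Once it lies settled in the groove, push it lengthwise along the groove with a fingertip until its end butts against the brass stud of the end stop, then let go and leave it there. Leave everything else on the bench where it is.

Things in the scene. Friction and masses are not known exactly. Their poses are not given: they have to be found in the camera images.
- bar: the test bar: the only round bar lying on its side; polished aluminium, slippery (friction about 0.3), about 0.5 kg, 40 mm diameter, 150 mm long. Origin at its centre, y axis along the bar (x and z turn as it rolls). Starts on the bench between robot and jig, up to 0.2 rad from parallel to the groove, +y end towards the stop's end. Rolls easily; centre 20 mm up on the bench
- jig: the jig, fixed to the bench: steel V-block, ramp on the robot's side. Origin on the bench under the bottom line of the V; y axis along the groove towards the end stop, x axis across it, away from the robot. Groove and ramp run from y -150 to 128 mm. Both V faces slope 30 degrees: near one up to the crest, far one up to z 28 at x 47 mm; then a flat block z 28 to x 92, two posts on it up to z 54 at x 72
- crest (a point): middle of the crest between ramp and groove, 16 mm from the V's bottom line towards the robot and 10 mm above the bench. The ramp rises to it from the bench over 45 mm. Axes as the jig's
- seat (a point): where the centre of the bar must finally be: seated in the V (24 mm above the bench, over the V's bottom line) with its end against the stud. Axes as the jig's
- stop (a point): centre of the brass stud's face (20 mm diameter), 24 mm above the bench and 110 mm along the jig's y; the bar's +y end face must butt against it. Rigid. Behind it is the end stop: a black upright plate across the groove, 80 mm wide, 12 mm thick, 60 mm high, its face 6 mm behind the stud's. Axes as the jig's
- stub_a: bystander: short aluminium round stub standing on its end, 30 mm diameter, 50 mm tall; origin at the centre of its underside
- stub_b: bystander: smaller aluminium round stub standing on its end, 24 mm diameter, 40 mm tall; origin at the centre of its underside
- jar: bystander: clear plastic jar with black cap, 48 mm diameter, 58 mm tall; origin at the centre of its underside
- screwdriver: bystander: screwdriver lying on the bench, about 200 mm long; its x axis runs from handle to tip
- tape: bystander: black roll of tape lying flat behind the jig, 68 mm outside diameter, 19 mm high; origin at the centre of its underside
- meter: bystander: black hand-held multimeter lying on its back, 180 mm (its x) by 88 mm (its y) by 36 mm high (dial and screen up to 46 mm); origin at the centre of its underside
Things that resemble listed ones, but are neither listed nor needed, are in the scene too. Of the things shaped like the bar, the aluminium one is meant.

How it is judged (in metres and radians):
On the way, in this order (a step that is already met when the one before it is completed fails the run):
1. the bar has been rolled into the V and lies settled in it (x of bar in the frame of jig between -0.004 and 0.004 m and z of bar in the frame of jig between 0.0211 and 0.0271 m and angle between the y axis of bar and the y axis of jig, either way round below 0.06 rad and linear speed of bar below 0.05 m/s), for 0.2 s.
2. the bar, still in the V, has been pushed along to the end stop (x of bar in the frame of jig between -0.004 and 0.004 m and z of bar in the frame of jig between 0.0211 and 0.0271 m and angle between the y axis of bar and the y axis of jig, either way round below 0.06 rad and y of bar in the frame of jig between 0.032 and 0.038 m), for 0.2 s.
At the end, for the whole second after the job is handed in: The bar lies in the V (centre within 4 mm of the V's middle and 3 mm of its seated height, parallel to the groove within 0.06 rad), its +y end within 3 mm of the brass stud, at rest and untouched; nothing else has been moved (all of step 2 and linear speed of bar below 0.02 m/s and contact force between the fingers and bar below 0.1 N).
It fails at once if the bar is lifted (centre more than 45 mm above the bench) (height (world z) of bar above 0.045 m).
It fails at once if the bar is gripped or pushed roughly on its way (more than 25 N from the fingers before it has reached the end stop) (contact force between the fingers and bar above 25 N and not (x of bar in the frame of jig between -0.004 and 0.004 m and z of bar in the frame of jig between 0.0211 and 0.0271 m and angle between the y axis of bar and the y axis of jig, either way round below 0.06 rad and y of bar in the frame of jig above 0.03 m)).
It fails at once if the bar is sent flying (faster than 0.7 m/s) (linear speed of bar above 0.7 m/s).
It fails at once if a bystander is moved by more than 15 mm (distance of any of stub_a, stub_b, jar, screwdriver, tape, meter from where it was at the start of the episode above 0.015 m).
It also fails if it takes over 45 s, if anything falls off the work surface, if the arm or the gripper's body presses on something with over 40 N, if the wrist force passes 120 N, or if a joint passes its speed limit or range.

## Working session

There is one attempt and no reset: what is moved stays moved. The work goes in short steps, Python scripts to look and compute and a tool call to move; the robot and the scene stay as the last step left them, time stands still between calls to the robot, and variables do not carry over. Pictures are saved under pics/ and viewed, about 8 in all and at most 12, crops included, and the job is handed in when it is done.

Besides the shell and the picture viewer there is one more tool, called after "Request:" by a JSON object that holds its "op" and its "data", one argument or row to a line. arm_command: Moves the arm, as the interface text tells. Its arguments: {"type":"object","properties":{"targets":{"type":"array"}},"required":["targets"]}

```bash
mkdir -p pics; cat > h.py <<'E'
import numpy as np, cv2, pickle
from rig import bot, viewer, ticket
def cap(n,save=None):
    d=viewer.capture(n)
    if save: cv2.imwrite(f'pics/{save}.png',d['frame'][:,:,::-1]); pickle.dump(d,open(f'pics/{save}.pkl','wb'))
    return d
def load(s): return pickle.load(open(f'pics/{s}.pkl','rb'))
def K(d): return np.array([[d['fx'],0,d['cx']],[0,d['fy'],d['cy']],[0,0,1.]])
def ray(d,p):
    q=cv2.undistortPoints(np.array(p,float).reshape(-1,1,2),K(d),np.array(d['D'],float)).reshape(-1,2)
    V=np.array(d['view']);R=V[:3,:3];c=-R.T@V[:3,3]
    r=np.c_[q,np.ones(len(q))]@R
    return c,r
def onz(d,p,z):
    c,r=ray(d,p); return c+r*((z-c[2])/r[:,2])[:,None]
def tri(d1,p1,d2,p2):
    c1,r1=ray(d1,p1);c2,r2=ray(d2,p2);out=[]
    for a,b in zip(r1,r2):
        s=np.linalg.lstsq(np.c_[a,-b],c2-c1,rcond=None)[0]
        x,y=c1+s[0]*a,c2+s[1]*b; out.append(np.r_[(x+y)/2,np.linalg.norm(x-y)])
    return np.array(out)
def proj(d,X):
    V=np.array(d['view']);return cv2.projectPoints(np.array(X,float).reshape(-1,3),cv2.Rodrigues(V[:3,:3])[0],V[:3,3],K(d),np.array(d['D'],float))[0].reshape(-1,2)
E
python3 - <<'E'
from h import *
np.set_printoptions(precision=4,suppress=True)
a=cap('top','top0');b=cap('scene','scene0');s=bot.read_state()
print(a['view'],b['view'],s['time_s'],s['position'],s['tcp_rot'],s['force'])
E
```

```text
[[-0.0144 -0.9998  0.0137  0.0384]
 [-0.9926  0.0126 -0.1206  0.5706]
 [ 0.1204 -0.0153 -0.9926  1.0288]
 [ 0.      0.      0.      1.    ]] [[-0.4916  0.8708  0.0055  0.2459]
 [ 0.7172  0.4084 -0.5646 -0.3769]
 [-0.4939 -0.2736 -0.8254  1.1792]
 [ 0.      0.      0.      1.    ]] 0.1 [ 0.2432 -0.5752  0.2914] [[ 0.3893 -0.9211 -0.0005]
 [-0.9211 -0.3893  0.0019]
 [-0.002  -0.0003 -1.    ]] [-0.5034 -0.8106 -0.5757]
```

View pics/top0.png

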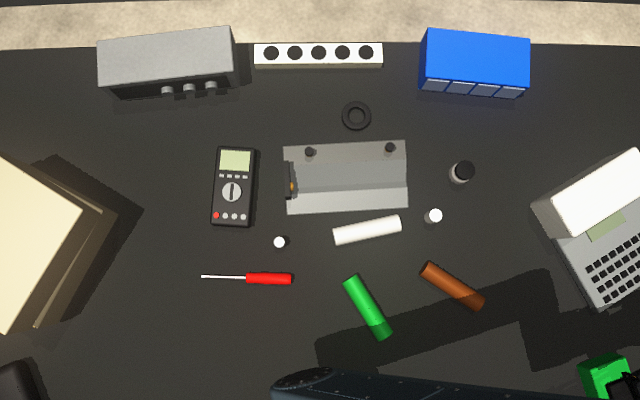

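View pics/scene0.png

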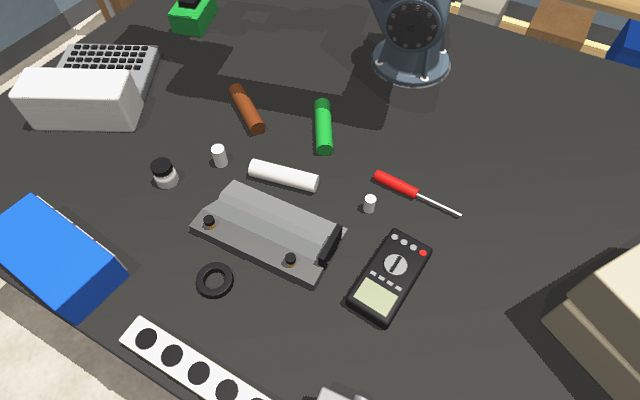

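Top view: the bar-shaped things are a silvery one at (367,230), a green one at (368,307) and a copper-brown one at (452,285). The silvery one is the aluminium bar, and it lies between the robot and the jig. The jig spans (285–408, 140–215) with the stop at its left end (290,180). stub_a is at (434,215), close to the bar's right end, and stub_b is at (279,242). I'll confirm this in one enlarged crop and measure.

```bash
python3 - <<'E'
from h import *
a=load('top0');b=load('scene0')
A=a['frame'][125:255,265:450,::-1];B=b['frame'][140:300,180:380,::-1]
A=cv2.resize(A,(800,int(800*130/185)),interpolation=cv2.INTER_CUBIC)
cv2.imwrite('pics/c1.png',A)
B=cv2.resize(B,(740,592),interpolation=cv2.INTER_CUBIC)
cv2.imwrite('pics/c2.png',B)
for n,d,roi in(('top',a,(325,205,410,250)),('scene',b,(240,150,325,200))):
    x0,y0,x1,y1=roi;g=cv2.cvtColor(d['frame'],cv2.COLOR_RGB2GRAY)[y0:y1,x0:x1]
    m=(g>150).astype(np.uint8)
    c=max(cv2.findContours(m,0,2)[0],key=cv2.contourArea)+np.array([x0,y0])
    print(n,cv2.minAreaRect(c),cv2.boxPoints(cv2.minAreaRect(c)).tolist())
E
```

```text
top ((366.9176025390625, 229.12942504882812), (16.920578002929688, 68.3331069946289), 77.47119140625) [[331.7293701171875, 228.28237915039062], [398.43524169921875, 213.45883178710938], [402.1058349609375, 229.97647094726562], [335.39996337890625, 244.80001831054688]]
scene ((282.4606018066406, 173.5228271484375), (69.95539855957031, 16.3615779876709), 14.931416511535645) [[246.55604553222656, 172.41494750976562], [250.7718048095703, 156.60580444335938], [318.36517333984375, 174.63070678710938], [314.1494140625, 190.43984985351562]]
```

View pics/c1.png

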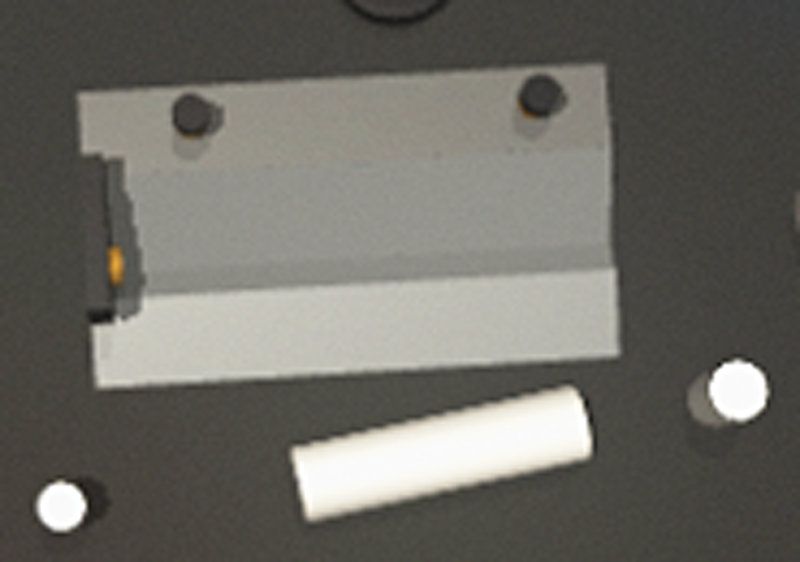

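View pics/c2.png

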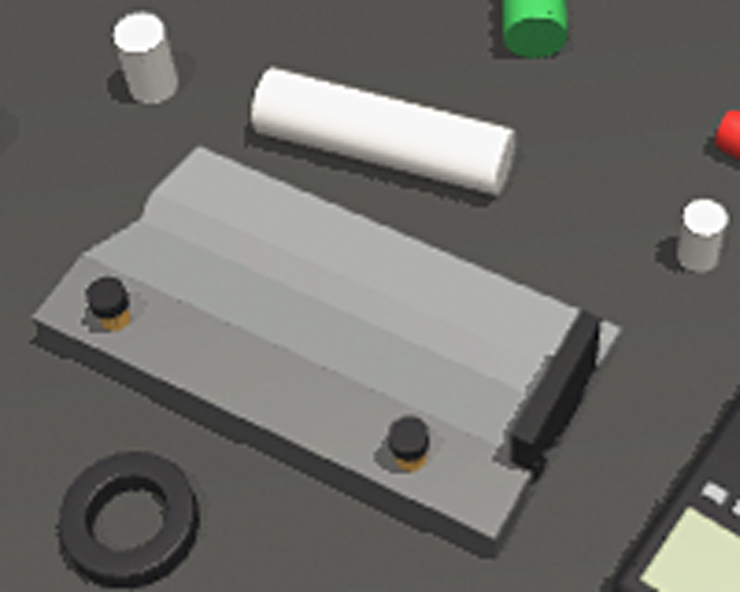

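The crops confirm it: the metallic bar is at top (367,229). In c1, the brass stud is at (116,265) on the black plate, and the ramp's bottom corners are at (97,388) and (620,356). Next step is to triangulate these.

```bash
python3 - <<'E'
from h import *
np.set_printoptions(precision=4,suppress=True)
a=load('top0');b=load('scene0')
t=np.array([[97,388],[620,356],[605,65],[78,92],[614,268]])/4.324+[265,125]
s=np.array([[620,328],[200,147],[35,320],[492,540],[147,212]])/3.7+[180,140]
P=tri(a,t,b,s);print('jig pts (+y ramp,-y ramp,far -y,far +y,crest -y)\n',P)
print('onz top',onz(a,t[:2],0),onz(a,t[2:4],.028),onz(a,t[4:],.01))
L=np.array([[-.061,.128],[-.061,-.150],[.092,-.150],[.092,.128]])
# rigid 2D fit using plane intersections in both views averaged
zz=[0,0,.028,.028]
for nm,W in(('top',np.vstack([onz(a,t[i:i+1],zz[i]) for i in range(4)])),('scene',np.vstack([onz(b,s[i:i+1],zz[i]) for i in range(4)])),('tri',P[:4])):
    W=W[:,:2];H=(L-L.mean(0)).T@(W-W.mean(0));th=np.arctan2(H[0,1]-H[1,0],H[0,0]+H[1,1])
    R=np.array([[np.cos(th),-np.sin(th)],[np.sin(th),np.cos(th)]]);o=W.mean(0)-R@L.mean(0)
    print(nm,'origin',o,'yaw',np.degrees(th),'res mm',1e3*(W-(L@R.T+o)),'stop',o+R@[0,.110])
bt=np.array([[331.7,228.3],[398.4,213.5],[402.1,230],[335.4,244.8]]);bs=np.array([[318.4,174.6],[250.8,156.6],[246.6,172.4],[314.1,190.4]])
et=np.array([(bt[0]+bt[3])/2,(bt[1]+bt[2])/2]);es=np.array([(bs[0]+bs[3])/2,(bs[1]+bs[2])/2])
print('bar ends tri',tri(a,et,b,es))
for d,e in((a,et),(b,es)):
    w=onz(d,e,.02);v=w[0]-w[1];print('bar z=.02',w,w.mean(0),np.linalg.norm(v),'dir',np.degrees(np.arctan2(-v[0],v[1])))
print('stubs top',onz(a,[[434,215]],.05),onz(a,[[279,242]],.04),'green',onz(a,[[351,279]],.03),'stud', onz(a,np.array([[116,265]])/4.324+[265,125],.024),'jar',onz(a,[[463,170]],.055))
w=cap('wrist');R=np.array(w['view']);s=bot.read_state()
c=-R[:3,:3].T@R[:3,3];T=s['tcp_rot'];print('wrist cam in tool',np.array(T).T@(c-s['position']),'axes',np.array(T).T@R[:3,:3].T,w['fx'])
E
```

```text
jig pts (+y ramp,-y ramp,far -y,far +y,crest -y)
 [[ 0.5557  0.0964 -0.0015  0.001 ]
 [ 0.5687 -0.1808 -0.0021  0.0027]
 [ 0.7207 -0.1737  0.0242  0.0023]
 [ 0.7089  0.1036  0.0264  0.0001]
 [ 0.6182 -0.1825 -0.0098  0.0007]]
onz top [[ 0.5557  0.0959  0.    ]
 [ 0.5692 -0.1816  0.    ]] [[ 0.7204 -0.1738  0.028 ]
 [ 0.7085  0.1035  0.028 ]] [[ 0.6149 -0.1781  0.01  ]]
top origin [ 0.6225 -0.0287] yaw 2.6755178190003437 res mm [[ 0.1844 -0.3805]
 [ 0.6389 -0.1571]
 [-0.9685  0.4245]
 [ 0.1451  0.1131]] stop [0.6173 0.0812]
scene origin [ 0.6232 -0.0266] yaw 2.638408819548175 res mm [[-0.0056 -1.2505]
 [ 0.1521  0.9394]
 [-0.4586  1.9156]
 [ 0.3121 -1.6045]] stop [0.6182 0.0833]
tri origin [ 0.6225 -0.0283] yaw 2.588636454777597 res mm [[-0.1109 -0.3686]
 [ 0.3425  0.1179]
 [-0.508   0.3642]
 [ 0.2764 -0.1135]] stop [0.6176 0.0816]
bar ends tri [[ 0.5031 -0.007   0.0266  0.0001]
 [ 0.5344 -0.1573  0.0285  0.0026]]
bar z=.02 [[ 0.5035 -0.0073  0.02  ]
 [ 0.5345 -0.1578  0.02  ]] [ 0.519  -0.0825  0.02  ] 0.15364544644541056 dir 11.649331797173817
bar z=.02 [[ 0.4989 -0.0095  0.02  ]
 [ 0.5298 -0.1634  0.02  ]] [ 0.5143 -0.0865  0.02  ] 0.15704155620811525 dir 11.359265876123628
stubs top [[ 0.5457 -0.2271  0.05  ]] [[0.4921 0.1129 0.04  ]] green [[ 0.4094 -0.0433  0.03  ]] stud [[0.6173 0.0845 0.024 ]] jar [[ 0.6445 -0.2955  0.055 ]]
wrist cam in tool [ 0.0005 -0.0707 -0.0941] axes [[ 1.     -0.0001 -0.0004]
 [ 0.0002  0.9658  0.2593]
 [ 0.0003 -0.2593  0.9658]] 333.282575298071
```

The measurements agree:
- **Jig:** origin about (0.6225, -0.0285), yaw 2.65°. Fit residuals are under 1 mm and the corner heights check.
- **Bar:** centre about (0.517, -0.083), yaw about 11.5°.

The plan is to keep the gripper open with the jaw axis along the groove, so both fingers push the bar sideways.

```bash
cat >> h.py <<'E'
from scipy.spatial.transform import Rotation as Rn
YAW=np.radians(2.65);JX=np.array([np.cos(YAW),np.sin(YAW),0]);JY=np.array([-np.sin(YAW),np.cos(YAW),0]);JO=np.array([.6225,-.0285,0])
def j2w(x,y,z): return JO+x*JX+y*JY+np.array([0,0,z])
def w2j(p): d=np.array(p)-JO; return np.array([d@JX,d@JY,d[2]])
RT=np.c_[-JY,-JX,[0,0,-1]]
def goal(x,y,ztip):
    s=bot.read_state();T=np.array(s['tcp_rot']);p=j2w(x,y,ztip+.07)
    print('off cm',np.round(T.T@(p-s['position'])*100,2),'rot',np.round(Rn.from_matrix(T.T@RT).as_rotvec(degrees=True),2),'now jig(tip)',np.round(w2j(s['position'])-[0,0,.07],4),'F',np.round(s['force'],2),'t',round(s['time_s'],2))
E
python3 -c "
from h import *
print(bot.tip_extent);goal(-.17,-.05,.20)"
```

```text
0.0697
off cm [-36.79 -38.54   2.22] rot [ 0.    0.1  20.26] now jig(tip) [-0.4042 -0.5286  0.2215] F [ 0.03 -0.03 -0.34] t 0.15
```

Request:
{"op": "arm_command", "data": {
  "targets": [
    {"offset": [-3,-3.1,0],"rot": [0,0,2],"gripper": 0},
    {"offset": [-6.1,-6.4,0.4],"rot": [0,0,4],"gripper": 0},
    {"offset": [-9.2,-9.6,0.8],"rot": [0,0,6],"gripper": 0},
    {"offset": [-12.3,-12.9,1],"rot": [0,0,8],"gripper": 0},
    {"offset": [-15.4,-16.1,1.2],"rot": [0,0,10],"gripper": 0},
    {"offset": [-18.5,-19.3,1.3],"rot": [0,0,12],"gripper": 0},
    {"offset": [-21.5,-22.5,1.4],"rot": [0,0,14],"gripper": 0},
    {"offset": [-24.5,-25.7,1.5],"rot": [0,0,16],"gripper": 0}
  ]
}}

```text
time_s: 0.95
position: [0.385, -0.2482, 0.2772]
tcp_rot: [[0.118, -0.993, 0.0], [-0.993, -0.118, 0.0], [-0.0, -0.0, -1.0]]
force: [0.6, -0.3, 0.5]
opening: 1.002
```

```bash
python3 -c "
from h import *
goal(-.17,-.05,.1)"
```

```text
off cm [-15.25  -8.87  10.72] rot [-0.    0.01  4.14] now jig(tip) [-0.2474 -0.2085  0.2072] F [ 0.64 -0.31  0.54] t 0.95
```

Request:
{"op": "arm_command", "data": {
  "targets": [
    {"offset": [-3,-1.7,1],"rot": [0,0,1],"gripper": 0},
    {"offset": [-6.5,-3.8,3],"rot": [0,0,2],"gripper": 0},
    {"offset": [-10,-5.8,5.5],"rot": [0,0,3],"gripper": 0},
    {"offset": [-13,-7.6,8],"rot": [0,0,4],"gripper": 0},
    {"offset": [-15,-8.7,9.8],"rot": [0,0,4.1],"gripper": 0},
    {"offset": [-15.2,-8.9,10.7],"rot": [0,0,4.1],"gripper": 0},
    {"offset": [-15.2,-8.9,10.7],"rot": [0,0,4.1],"gripper": 0}
  ]
}}

```text
time_s: 1.65
position: [0.4544, -0.0878, 0.1692]
tcp_rot: [[0.051, -0.999, -0.002], [-0.999, -0.051, 0.001], [-0.001, 0.002, -1.0]]
force: [0.6, 0.5, -0.1]
opening: 1.001
```

```bash
python3 - <<'E'
from h import *
goal(-.17,-.05,.013)
cap('wrist','w1')
E
```

```text
off cm [-0.14 -0.09  8.62] rot [0.13 0.06 0.26] now jig(tip) [-0.1707 -0.0515  0.0992] F [ 0.6   0.55 -0.13] t 1.65
```

View pics/w1.png

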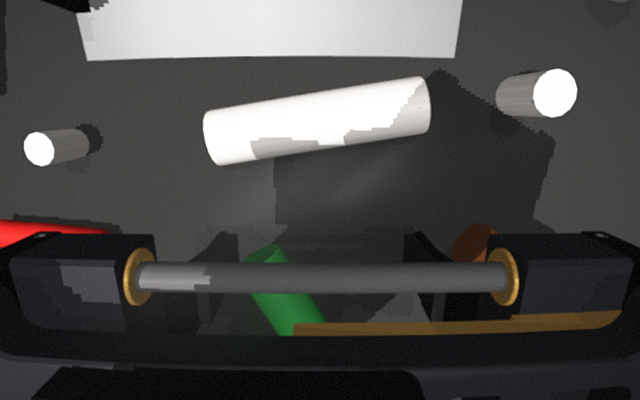

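The wrist view shows the bar ahead at (205–430, 75–165) and the ramp edge beyond it at row 58. The green bar's end at (265,250) is about 25 mm behind the finger line, so the way down is clear.

Request:
{"op": "arm_command", "data": {
  "targets": [
    {"offset": [-0.1,-0.1,2.5],"rot": [0,0,0.2],"gripper": 0},
    {"offset": [-0.1,-0.1,5],"rot": [0,0,0.2],"gripper": 0},
    {"offset": [-0.1,-0.1,7.2],"rot": [0,0,0.2],"gripper": 0},
    {"offset": [-0.1,-0.1,8.4],"rot": [0,0,0.2],"gripper": 0},
    {"offset": [-0.1,-0.1,8.6],"rot": [0,0,0.2],"gripper": 0},
    {"offset": [-0.1,-0.1,8.6],"rot": [0,0,0.2],"gripper": 0}
  ]
}}

```text
time_s: 2.3
position: [0.456, -0.0881, 0.0847]
tcp_rot: [[0.044, -0.999, 0.001], [-0.999, -0.044, -0.0], [0.0, -0.001, -1.0]]
force: [-0.3, 0.5, 1.0]
opening: 1.005
```

```bash
python3 - <<'E'
from h import *
goal(-.17,-.05,.013)
E
```

```text
off cm [-0.19  0.09  0.17] rot [-0.04 -0.02 -0.11] now jig(tip) [-0.1691 -0.0519  0.0147] F [-0.27  0.49  0.99] t 2.3
```

Request:
{"op": "arm_command", "data": {
  "targets": [
    {"offset": [-0.1,-0.4,0.1],"rot": [0,0,0],"gripper": 0},
    {"offset": [-0.1,-0.8,0.1],"rot": [0,0,0],"gripper": 0},
    {"offset": [-0.1,-1.2,0.1],"rot": [0,0,0],"gripper": 0},
    {"offset": [-0.1,-1.6,0.1],"rot": [0,0,0],"gripper": 0},
    {"offset": [-0.1,-2.0,0.1],"rot": [0,0,0],"gripper": 0},
    {"offset": [-0.1,-2.3,0.1],"rot": [0,0,0],"gripper": 0},
    {"offset": [-0.1,-2.6,0.1],"rot": [0,0,0],"gripper": 0},
    {"offset": [-0.1,-2.9,0.1],"rot": [0,0,0],"gripper": 0}
  ]
}}

```text
time_s: 3.1
position: [0.4847, -0.0849, 0.0832]
tcp_rot: [[0.046, -0.999, -0.0], [-0.999, -0.046, 0.0], [-0.0, 0.0, -1.0]]
force: [0.4, -0.7, -0.1]
opening: 1.0
```

```bash
cat >> h.py <<'E'
def bar(z=.02):
    d=cap('top'); g=cv2.cvtColor(d['frame'],cv2.COLOR_RGB2GRAY)
    return d,g
E
python3 - <<'E'
from h import *
goal(-.08,-.05,.013)
a=cap('top','t1');w=cap('wrist','w2')
A=cv2.resize(a['frame'][125:275,265:450,::-1],(555,450),interpolation=cv2.INTER_CUBIC);B=cv2.resize(w['frame'][:230,:,::-1],(555,140*555//390));
cv2.imwrite('pics/v2.png',np.vstack([A,cv2.resize(w['frame'][0:240:,100:540,::-1],(555,150))]))
E
```

```text
off cm [ 0.   -6.03  0.01] rot [ 0.03  0.01 -0.04] now jig(tip) [-0.1403 -0.05    0.0132] F [ 0.38 -0.66 -0.07] t 3.1
```

View pics/v2.png

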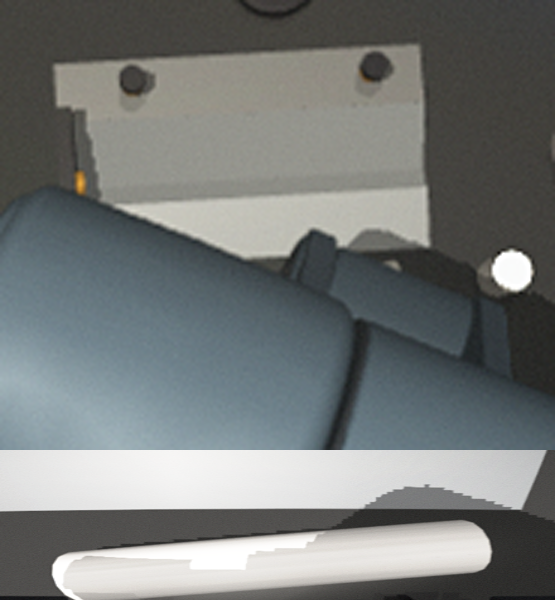

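The arm now blocks the top view. The wrist view shows the bar ahead of the fingers, straighter than before. I'll keep rolling it to the ramp.

Request:
{"op": "arm_command", "data": {
  "targets": [
    {"offset": [0,-0.4,0],"rot": [0,0,0],"gripper": 0},
    {"offset": [0,-0.8,0],"rot": [0,0,0],"gripper": 0},
    {"offset": [0,-1.2,0],"rot": [0,0,0],"gripper": 0},
    {"offset": [0,-1.6,0],"rot": [0,0,0],"gripper": 0},
    {"offset": [0,-2.0,0],"rot": [0,0,0],"gripper": 0},
    {"offset": [0,-2.4,0],"rot": [0,0,0],"gripper": 0},
    {"offset": [0,-2.8,0],"rot": [0,0,0],"gripper": 0},
    {"offset": [0,-3.2,0],"rot": [0,0,0],"gripper": 0}
  ]
}}

```text
time_s: 4.0
position: [0.5164, -0.0834, 0.0832]
tcp_rot: [[0.046, -0.999, -0.001], [-0.999, -0.046, 0.0], [-0.0, 0.001, -1.0]]
force: [-1.5, -0.6, 1.3]
opening: 1.002
```

```bash
python3 - <<'E'
from h import *
goal(-.045,-.05,.0135)
w=cap('wrist','w3');b=cap('scene','s3')
B=cv2.resize(b['frame'][120:300,180:380,::-1],(600,540),interpolation=cv2.INTER_CUBIC)
cv2.imwrite('pics/v3.png',np.hstack([cv2.resize(w['frame'][:,:,::-1],(400,250)),B[145:395,100:500]]))
E
```

```text
off cm [ 0.   -6.35 -0.04] rot [ 0.08  0.02 -0.02] now jig(tip) [-0.1085 -0.0499  0.0132] F [-1.51 -0.61  1.26] t 4.0
```

View pics/v3.png

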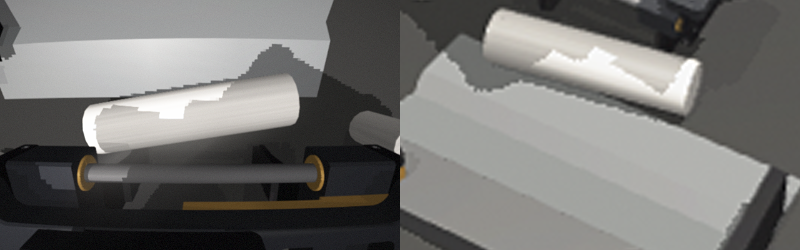

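The bar rests on the +y finger with its yaw still about 9° off. Its -y end, at (290,85) in the left half, is about to meet the ramp, which should straighten it. I'll continue slowly.

Request:
{"op": "arm_command", "data": {
  "targets": [
    {"offset": [0,-0.3,0],"rot": [0,0,0],"gripper": 0},
    {"offset": [0,-0.6,0],"rot": [0,0,0],"gripper": 0},
    {"offset": [0,-0.9,0],"rot": [0,0,0],"gripper": 0},
    {"offset": [0,-1.2,0],"rot": [0,0,0],"gripper": 0},
    {"offset": [0,-1.5,0],"rot": [0,0,0],"gripper": 0},
    {"offset": [0,-1.8,0],"rot": [0,0,0],"gripper": 0},
    {"offset": [0,-2.1,0],"rot": [0,0,0],"gripper": 0},
    {"offset": [0,-2.4,0],"rot": [0,0,0],"gripper": 0}
  ]
}}

```text
time_s: 4.9
position: [0.5393, -0.0821, 0.0831]
tcp_rot: [[0.047, -0.999, -0.004], [-0.999, -0.047, 0.001], [-0.001, 0.004, -1.0]]
force: [-5.1, -0.1, 2.7]
opening: 0.996
```

```bash
python3 - <<'E'
from h import *
goal(-.045,-.05,.0135)
w=cap('wrist','w4');b=cap('scene','s4')
B=cv2.resize(b['frame'][120:300,180:380,::-1],(600,540),interpolation=cv2.INTER_CUBIC)
cv2.imwrite('pics/v4.png',np.hstack([cv2.resize(w['frame'][:,:,::-1],(400,250)),B[145:395,100:500]]))
E
```

```text
off cm [ 0.03 -4.05 -0.06] rot [0.21 0.05 0.02] now jig(tip) [-0.0855 -0.0497  0.0131] F [-5.12 -0.06  2.7 ] t 4.9
```

View pics/v4.png

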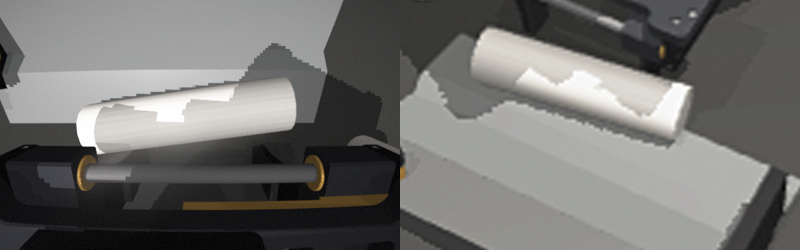

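The force is 5 N, as the bar is turning against friction on the ramp. That is well under 25 N, so I'll continue in smaller steps.

Request:
{"op": "arm_command", "data": {
  "targets": [
    {"offset": [0,-0.2,0],"rot": [0,0,0],"gripper": 0},
    {"offset": [0,-0.4,0],"rot": [0,0,0],"gripper": 0},
    {"offset": [0,-0.6,0],"rot": [0,0,0],"gripper": 0},
    {"offset": [0,-0.8,0],"rot": [0,0,0],"gripper": 0}
  ]
}}

```text
time_s: 5.4
position: [0.548, -0.0819, 0.0831]
tcp_rot: [[0.046, -0.999, -0.002], [-0.999, -0.046, 0.0], [-0.001, 0.002, -1.0]]
force: [-4.7, -0.7, 2.6]
opening: 1.0
```

Request:
{"op": "arm_command", "data": {
  "targets": [
    {"offset": [0,-0.2,0],"rot": [0,0,0],"gripper": 0},
    {"offset": [0,-0.4,0],"rot": [0,0,0],"gripper": 0},
    {"offset": [0,-0.6,0],"rot": [0,0,0],"gripper": 0},
    {"offset": [0,-0.8,0],"rot": [0,0,0],"gripper": 0}
  ]
}}

```text
time_s: 5.8
position: [0.5567, -0.0817, 0.0833]
tcp_rot: [[0.045, -0.999, -0.0], [-0.999, -0.045, -0.0], [0.0, 0.0, -1.0]]
force: [-5.8, -0.6, 2.4]
opening: 1.001
```

```bash
python3 - <<'E'
from h import *
goal(-.045,-.05,.0135)
w=cap('wrist','w5');b=cap('scene','s5')
B=cv2.resize(b['frame'][120:300,180:380,::-1],(600,540),interpolation=cv2.INTER_CUBIC)
cv2.imwrite('pics/v5.png',np.hstack([cv2.resize(w['frame'][:,:,::-1],(400,250)),B[145:395,100:500]]))
E
```

```text
off cm [-0.02 -2.32 -0.02] rot [ 0.   -0.   -0.04] now jig(tip) [-0.0682 -0.0501  0.0133] F [-5.78 -0.59  2.38] t 5.8
```

View pics/v5.png

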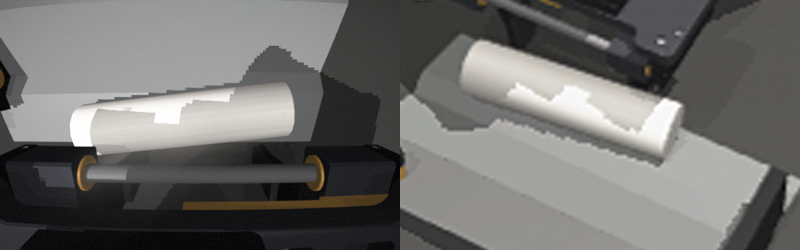

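The bar is halfway up the ramp and now about 5° off. I'll take it on over the crest slowly.

Request:
{"op": "arm_command", "data": {
  "targets": [
    {"offset": [0,-0.2,0],"rot": [0,0,0],"gripper": 0},
    {"offset": [0,-0.4,0],"rot": [0,0,0],"gripper": 0},
    {"offset": [0,-0.6,0],"rot": [0,0,0],"gripper": 0},
    {"offset": [0,-0.8,0],"rot": [0,0,0],"gripper": 0},
    {"offset": [0,-1.0,0],"rot": [0,0,0],"gripper": 0},
    {"offset": [0,-1.2,0],"rot": [0,0,0],"gripper": 0}
  ]
}}

```text
time_s: 6.5
position: [0.5686, -0.0812, 0.0833]
tcp_rot: [[0.045, -0.999, -0.0], [-0.999, -0.045, 0.0], [-0.0, 0.0, -1.0]]
force: [-3.7, -0.7, 2.5]
opening: 1.0
```

Request:
{"op": "arm_command", "data": {
  "targets": [
    {"offset": [0,-0.2,0],"rot": [0,0,0],"gripper": 0},
    {"offset": [0,-0.4,0],"rot": [0,0,0],"gripper": 0},
    {"offset": [0,-0.6,0],"rot": [0,0,0],"gripper": 0},
    {"offset": [0,-0.8,0],"rot": [0,0,0],"gripper": 0}
  ]
}}

```text
time_s: 6.9
position: [0.5767, -0.0808, 0.0832]
tcp_rot: [[0.045, -0.999, 0.0], [-0.999, -0.045, -0.0], [0.0, -0.0, -1.0]]
force: [-2.5, 0.9, 1.7]
opening: 1.002
```

Request:
{"op": "arm_command", "data": {
  "targets": [
    {"offset": [0,-0.2,0],"rot": [0,0,0],"gripper": 0},
    {"offset": [0,-0.4,0],"rot": [0,0,0],"gripper": 0},
    {"offset": [0,-0.4,0],"rot": [0,0,0],"gripper": 0}
  ]
}}

```text
time_s: 7.2
position: [0.5823, -0.0811, 0.0836]
tcp_rot: [[0.045, -0.999, 0.004], [-0.999, -0.045, -0.001], [0.001, -0.004, -1.0]]
force: [0.2, -0.0, -0.4]
opening: 1.0
```

```bash
python3 - <<'E'
from h import *
goal(-.045,-.05,.0135)
w=cap('wrist','w6');b=cap('scene','s6')
B=cv2.resize(b['frame'][120:300,180:380,::-1],(600,540),interpolation=cv2.INTER_CUBIC)
cv2.imwrite('pics/v6.png',np.hstack([cv2.resize(w['frame'][:,:,::-1],(400,250)),B[145:395,100:500]]))
E
```

```text
off cm [-0.07  0.24  0.  ] rot [-0.22 -0.07 -0.08] now jig(tip) [-0.0426 -0.0507  0.0136] F [ 0.18 -0.05 -0.43] t 7.2
```

The force dropped to zero, so the bar appears to have fallen into the V. I'll back off, rise, and move behind its -y end while closing the fingers.

Request:
{"op": "arm_command", "data": {
  "targets": [
    {"offset": [0,0.6,-0.2],"rot": [0,0,0],"gripper": 0},
    {"offset": [0,0.8,-3],"rot": [0,0,0],"gripper": 0},
    {"offset": [0,0.8,-6.5],"rot": [0,0,0],"gripper": 0},
    {"offset": [2.5,0,-9],"rot": [0,0,0],"gripper": 0.6},
    {"offset": [6,-2,-10],"rot": [0,0,0],"gripper": 1},
    {"offset": [9.5,-4,-10],"rot": [0,0,0],"gripper": 1},
    {"offset": [11.5,-4.3,-10],"rot": [0,0,0],"gripper": 1},
    {"offset": [11.5,-4.3,-10],"rot": [0,0,0],"gripper": 1}
  ]
}}

```text
time_s: 8.1
position: [0.6285, -0.1963, 0.183]
tcp_rot: [[0.042, -0.999, 0.0], [-0.999, -0.042, -0.001], [0.001, -0.0, -1.0]]
force: [-0.4, 0.7, 0.5]
opening: 0.63
```

```bash
python3 - <<'E'
from h import *
goal(0,-.165,.03)
w=cap('wrist','w7');a=cap('top','t7');b=cap('scene','s7')
B=cv2.resize(b['frame'][140:300,180:380,::-1],(400,320),interpolation=cv2.INTER_CUBIC)
A=cv2.resize(a['frame'][125:255,265:450,::-1],(400,280),interpolation=cv2.INTER_CUBIC)
C=cv2.resize(w['frame'][:,:,::-1],(400,250))
cv2.imwrite('pics/v7.png',np.hstack([np.vstack([A,C]),np.vstack([B,np.zeros((210,400,3),np.uint8)])]))
E
```

```text
off cm [-0.3  -0.17  8.3 ] rot [-0.02 -0.05 -0.23] now jig(tip) [-0.0017 -0.1679  0.113 ] F [-0.43  0.7   0.49] t 8.1
```

View pics/v7.png

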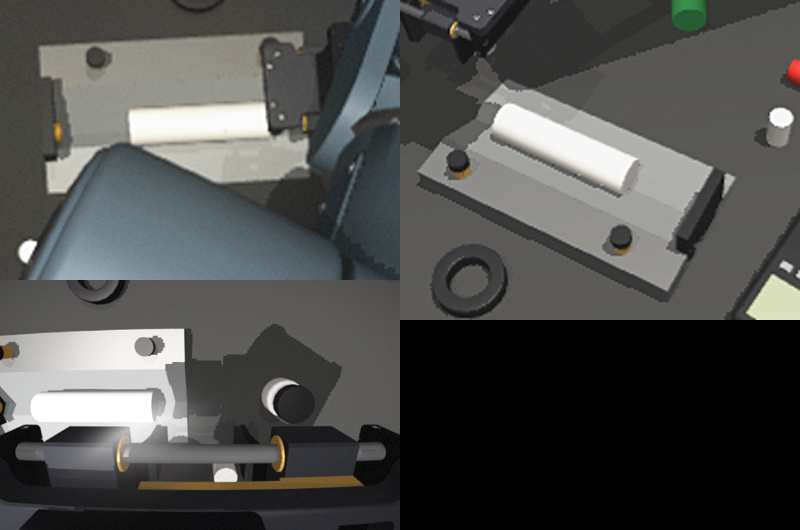

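The bar lies in the V, parallel to the groove, in all three views (top crop (129–267,122), scene crop (495–637,150)). The fingers are still closing. Next I'll find where its ends are.

```bash
python3 - <<'E'
from h import *
a=load('top0')if 0 else load('t7');w=load('w7');b=load('s7')
# top: bar blob end
g=cv2.cvtColor(a['frame'],cv2.COLOR_RGB2GRAY);m=(g[165:195,310:400]>200).astype(np.uint8)
c=max(cv2.findContours(m,0,2)[0],key=cv2.contourArea)+np.array([310,165]);r=cv2.minAreaRect(c);p=cv2.boxPoints(r)
print(p.tolist());l=p[np.argsort(p[:,0])][:2].mean(0);print('+y end top',w2j(onz(a,[l],.024)[0]))
g=cv2.cvtColor(w['frame'],cv2.COLOR_RGB2GRAY);m=(g[160:230,30:290]>225).astype(np.uint8)
c=max(cv2.findContours(m,0,2)[0],key=cv2.contourArea)+np.array([30,160]);p=cv2.boxPoints(cv2.minAreaRect(c));p=p[np.argsort(p[:,0])]
print(p.tolist());L,Rr=p[:2].mean(0),p[2:].mean(0)
print('wrist +y',w2j(onz(w,[L],.03)[0]),'-y',w2j(onz(w,[Rr],.03)[0]))
s=tri(a,[l],b,[[180+637/2-3,140+177/2]]);print(w2j(s[0,:3]),s[0,3])
E
```

```text
[[324.3619079589844, 175.87570190429688], [387.5027770996094, 172.552490234375], [388.2900695800781, 187.51104736328125], [325.1492004394531, 190.83425903320312]]
+y end top [0.00236434 0.03890837 0.024     ]
[[48.0, 181.0], [48.0, 229.0], [288.0, 181.0], [288.0, 229.0]]
wrist +y [0.00033032 0.05306225 0.03      ] -y [-0.00034811 -0.14340914  0.03      ]
[-0.01011272  0.19996898  0.30011398] 0.306409753084335
```

Request:
{"op": "arm_command", "data": {
  "targets": [
    {"offset": [-0.3,-0.2,0],"rot": [0,0,-0.2],"gripper": 1},
    {"offset": [-0.3,-0.2,0],"rot": [0,0,-0.2],"gripper": 1},
    {"offset": [-0.3,-0.2,0],"rot": [0,0,-0.2],"gripper": 1},
    {"offset": [-0.3,-0.2,0],"rot": [0,0,-0.2],"gripper": 1},
    {"offset": [-0.3,-0.2,0],"rot": [0,0,-0.2],"gripper": 1}
  ]
}}

```text
time_s: 8.75
position: [0.6306, -0.1902, 0.1833]
tcp_rot: [[0.049, -0.999, 0.0], [-0.999, -0.049, -0.0], [0.0, -0.0, -1.0]]
force: [-0.3, 0.2, -0.7]
opening: 0.049
```

The bar's +y end is at y ≈ 0.039, so its -y end is at about -0.111 and it needs about 71 mm of push. The wrist blob merged with the ramp and the last triangulation used a wrong crop offset, so I'm discarding both. I'll finish closing the fingers and descend behind the end.

Request:
{"op": "arm_command", "data": {
  "targets": [
    {"offset": [0,0,3],"rot": [0,0,0],"gripper": 1},
    {"offset": [0,0,6],"rot": [0,0,0],"gripper": 1},
    {"offset": [0,0,8.2],"rot": [0,0,0],"gripper": 1},
    {"offset": [0,0,9.3],"rot": [0,0,0],"gripper": 1},
    {"offset": [0,0,9.4],"rot": [0,0,0],"gripper": 1},
    {"offset": [0,0,9.4],"rot": [0,0,0],"gripper": 1}
  ]
}}

```text
time_s: 9.35
position: [0.631, -0.1907, 0.0897]
tcp_rot: [[0.049, -0.999, 0.001], [-0.999, -0.049, -0.0], [0.0, -0.001, -1.0]]
force: [0.1, 0.1, 0.3]
opening: 0.003
```

```bash
python3 -c "
from h import *
goal(0,-.055,.018)"
```

```text
off cm [-10.74   0.07   0.17] rot [-0.05 -0.03  0.15] now jig(tip) [ 0.001  -0.1624  0.0197] F [0.11 0.08 0.32] t 9.35
```

Request:
{"op": "arm_command", "data": {
  "targets": [
    {"offset": [-0.7,0,0.1],"rot": [0,0,0.1],"gripper": 1},
    {"offset": [-1.4,0,0.1],"rot": [0,0,0.1],"gripper": 1},
    {"offset": [-2.1,0,0.1],"rot": [0,0,0.1],"gripper": 1},
    {"offset": [-2.7,0,0.1],"rot": [0,0,0.1],"gripper": 1},
    {"offset": [-3.1,0,0.1],"rot": [0,0,0.1],"gripper": 1},
    {"offset": [-3.5,0,0.1],"rot": [0,0,0.1],"gripper": 1},
    {"offset": [-3.8,0,0.1],"rot": [0,0,0.1],"gripper": 1},
    {"offset": [-4.1,0,0.1],"rot": [0,0,0.1],"gripper": 1}
  ]
}}

```text
time_s: 10.15
position: [0.6286, -0.1493, 0.0882]
tcp_rot: [[0.047, -0.999, 0.0], [-0.999, -0.047, -0.0], [0.0, -0.0, -1.0]]
force: [0.1, 0.3, 0.5]
opening: 0.002
```

Request:
{"op": "arm_command", "data": {
  "targets": [
    {"offset": [-0.3,0,0],"rot": [0,0,0],"gripper": 1},
    {"offset": [-0.6,0,0],"rot": [0,0,0],"gripper": 1},
    {"offset": [-1.0,0,0],"rot": [0,0,0],"gripper": 1},
    {"offset": [-1.4,0,0],"rot": [0,0,0],"gripper": 1},
    {"offset": [-1.8,0,0],"rot": [0,0,0],"gripper": 1},
    {"offset": [-2.2,0,0],"rot": [0,0,0],"gripper": 1},
    {"offset": [-2.6,0,0],"rot": [0,0,0],"gripper": 1},
    {"offset": [-3.0,0,0],"rot": [0,0,0],"gripper": 1}
  ]
}}

```text
time_s: 10.95
position: [0.6271, -0.1192, 0.0883]
tcp_rot: [[0.047, -0.999, 0.0], [-0.999, -0.047, -0.0], [0.0, -0.0, -1.0]]
force: [0.7, -2.1, -1.3]
opening: 0.006
```

```bash
python3 - <<'E'
from h import *
goal(0,-.055,.018)
a=cap('top','t8')
g=cv2.cvtColor(a['frame'],cv2.COLOR_RGB2GRAY);m=(g[165:195,292:400]>200).astype(np.uint8)
c=max(cv2.findContours(m,0,2)[0],key=cv2.contourArea)+np.array([292,165]);p=cv2.boxPoints(cv2.minAreaRect(c))
l=p[np.argsort(p[:,0])][:2].mean(0);print(p.tolist(),'+y end top',w2j(onz(a,[l],.024)[0]))
E
```

```text
off cm [-3.58  0.04  0.03] rot [-0.   -0.    0.06] now jig(tip) [ 0.0004 -0.0908  0.0183] F [ 0.74 -2.14 -1.32] t 10.95
[[342.0, 176.0], [342.0, 176.0], [341.0, 175.0], [341.0, 175.0]] +y end top [0.01929307 0.00112734 0.024     ]
```

Contact is made at about 2 N, the expected sliding friction. About 36 mm remain. I'll push on and slow down near the stud.

Request:
{"op": "arm_command", "data": {
  "targets": [
    {"offset": [-0.4,0,0],"rot": [0,0,0],"gripper": 1},
    {"offset": [-0.8,0,0],"rot": [0,0,0],"gripper": 1},
    {"offset": [-1.2,0,0],"rot": [0,0,0],"gripper": 1},
    {"offset": [-1.6,0,0],"rot": [0,0,0],"gripper": 1},
    {"offset": [-2.0,0,0],"rot": [0,0,0],"gripper": 1},
    {"offset": [-2.3,0,0],"rot": [0,0,0],"gripper": 1},
    {"offset": [-2.6,0,0],"rot": [0,0,0],"gripper": 1},
    {"offset": [-2.8,0,0],"rot": [0,0,0],"gripper": 1}
  ]
}}

```text
time_s: 11.8
position: [0.6258, -0.0913, 0.0883]
tcp_rot: [[0.047, -0.999, -0.0], [-0.999, -0.047, 0.0], [-0.0, 0.0, -1.0]]
force: [0.1, -3.0, 0.6]
opening: 0.005
```

Request:
{"op": "arm_command", "data": {
  "targets": [
    {"offset": [-0.1,0,0],"rot": [0,0,0],"gripper": 1},
    {"offset": [-0.2,0,0],"rot": [0,0,0],"gripper": 1},
    {"offset": [-0.3,0,0],"rot": [0,0,0],"gripper": 1},
    {"offset": [-0.4,0,0],"rot": [0,0,0],"gripper": 1}
  ]
}}

```text
time_s: 12.2
position: [0.6256, -0.0877, 0.0883]
tcp_rot: [[0.047, -0.999, -0.0], [-0.999, -0.047, -0.0], [0.0, 0.0, -1.0]]
force: [-0.7, -2.4, -0.9]
opening: 0.008
```

Request:
{"op": "arm_command", "data": {
  "targets": [
    {"offset": [-0.1,0,0],"rot": [0,0,0],"gripper": 1},
    {"offset": [-0.2,0,0],"rot": [0,0,0],"gripper": 1}
  ]
}}

```text
time_s: 12.4
position: [0.6255, -0.0856, 0.0882]
tcp_rot: [[0.047, -0.999, -0.0], [-0.999, -0.047, -0.0], [0.0, 0.0, -1.0]]
force: [-0.3, -2.8, -0.5]
opening: 0.005
```

```bash
python3 -c "
from h import *
goal(0,-.055,.018)"
```

```text
off cm [-0.21  0.04  0.02] rot [ 0.   -0.    0.05] now jig(tip) [ 0.0004 -0.0571  0.0182] F [-0.3  -2.84 -0.49] t 12.4
```

Not at the stud yet. I'll go on in 1 mm steps, watching for the force to rise.

Request:
{"op": "arm_command", "data": {
  "targets": [
    {"offset": [-0.1,0,0],"rot": [0,0,0],"gripper": 1},
    {"offset": [-0.1,0,0],"rot": [0,0,0],"gripper": 1}
  ]
}}

```text
time_s: 12.6
position: [0.6254, -0.0844, 0.0883]
tcp_rot: [[0.047, -0.999, -0.0], [-0.999, -0.047, 0.0], [-0.0, 0.0, -1.0]]
force: [0.1, -3.3, -0.4]
opening: 0.008
```

Request:
{"op": "arm_command", "data": {
  "targets": [
    {"offset": [-0.1,0,0],"rot": [0,0,0],"gripper": 1},
    {"offset": [-0.1,0,0],"rot": [0,0,0],"gripper": 1}
  ]
}}

```text
time_s: 12.8
position: [0.6254, -0.0835, 0.0882]
tcp_rot: [[0.047, -0.999, -0.0], [-0.999, -0.047, 0.0], [-0.0, 0.0, -1.0]]
force: [0.5, -2.1, -0.3]
opening: 0.002
```

Request:
{"op": "arm_command", "data": {
  "targets": [
    {"offset": [-0.05,0,0],"rot": [0,0,0],"gripper": 1},
    {"offset": [-0.05,0,0],"rot": [0,0,0],"gripper": 1}
  ]
}}

```text
time_s: 13.0
position: [0.6254, -0.083, 0.0883]
tcp_rot: [[0.047, -0.999, -0.0], [-0.999, -0.047, 0.0], [-0.0, 0.0, -1.0]]
force: [0.3, -3.2, -0.5]
opening: 0.004
```

Request:
{"op": "arm_command", "data": {
  "targets": [
    {"offset": [-0.1,0,0],"rot": [0,0,0],"gripper": 1},
    {"offset": [-0.1,0,0],"rot": [0,0,0],"gripper": 1}
  ]
}}

```text
time_s: 13.2
position: [0.6254, -0.082, 0.0882]
tcp_rot: [[0.047, -0.999, -0.0], [-0.999, -0.047, 0.0], [-0.0, -0.0, -1.0]]
force: [-0.2, -3.2, 0.0]
opening: 0.004
```

Request:
{"op": "arm_command", "data": {
  "targets": [
    {"offset": [-0.1,0,0],"rot": [0,0,0],"gripper": 1},
    {"offset": [-0.1,0,0],"rot": [0,0,0],"gripper": 1}
  ]
}}

```text
time_s: 13.4
position: [0.6253, -0.0809, 0.0882]
tcp_rot: [[0.047, -0.999, 0.0], [-0.999, -0.047, 0.0], [-0.0, -0.0, -1.0]]
force: [-0.5, -3.9, -0.6]
opening: 0.008
```

```bash
python3 - <<'E'
from h import *
goal(0,-.055,.018)
b=cap('scene','s9');w=cap('wrist','w9');a=cap('top','t9')
B=cv2.resize(b['frame'][170:260,220:370,::-1],(800,480),interpolation=cv2.INTER_CUBIC)
cv2.imwrite('pics/v9.png',B)
E
```

```text
off cm [0.25 0.04 0.02] rot [-0.    0.01  0.06] now jig(tip) [ 0.0004 -0.0525  0.0182] F [-0.52 -3.88 -0.65] t 13.4
```

View pics/v9.png

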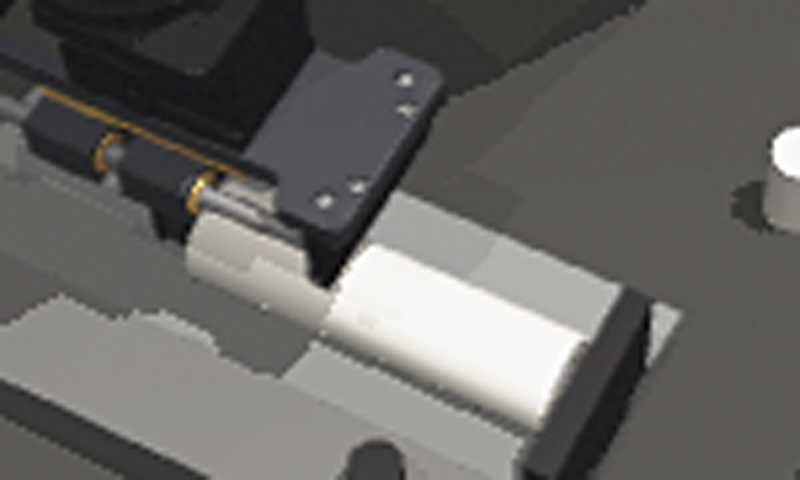

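The bar's end at (560,385) is right next to the stop plate in this view, but the force has not clearly risen yet. I'll continue in 1 mm steps.

Request:
{"op": "arm_command", "data": {
  "targets": [
    {"offset": [-0.1,0,0],"rot": [0,0,0],"gripper": 1},
    {"offset": [-0.1,0,0],"rot": [0,0,0],"gripper": 1},
    {"offset": [-0.1,0,0],"rot": [0,0,0],"gripper": 1}
  ]
}}

```text
time_s: 13.85
position: [0.6253, -0.08, 0.0883]
tcp_rot: [[0.047, -0.999, -0.0], [-0.999, -0.047, 0.0], [-0.0, 0.0, -1.0]]
force: [1.0, -3.2, -0.4]
opening: 0.008
```

Request:
{"op": "arm_command", "data": {
  "targets": [
    {"offset": [-0.1,0,0],"rot": [0,0,0],"gripper": 1},
    {"offset": [-0.1,0,0],"rot": [0,0,0],"gripper": 1},
    {"offset": [-0.1,0,0],"rot": [0,0,0],"gripper": 1}
  ]
}}

```text
time_s: 14.15
position: [0.6252, -0.079, 0.0883]
tcp_rot: [[0.047, -0.999, 0.0], [-0.999, -0.047, 0.0], [-0.0, -0.0, -1.0]]
force: [-0.3, -2.6, -0.7]
opening: 0.004
```

Request:
{"op": "arm_command", "data": {
  "targets": [
    {"offset": [-0.1,0,0],"rot": [0,0,0],"gripper": 1},
    {"offset": [-0.1,0,0],"rot": [0,0,0],"gripper": 1},
    {"offset": [-0.1,0,0],"rot": [0,0,0],"gripper": 1}
  ]
}}

```text
time_s: 14.45
position: [0.6252, -0.0783, 0.0883]
tcp_rot: [[0.047, -0.999, 0.0], [-0.999, -0.047, -0.0], [0.0, -0.0, -1.0]]
force: [0.7, -3.3, -1.2]
opening: 0.007
```

Request:
{"op": "arm_command", "data": {
  "targets": [
    {"offset": [-0.1,0,0],"rot": [0,0,0],"gripper": 1},
    {"offset": [-0.1,0,0],"rot": [0,0,0],"gripper": 1},
    {"offset": [-0.1,0,0],"rot": [0,0,0],"gripper": 1}
  ]
}}

```text
time_s: 14.75
position: [0.6253, -0.0781, 0.0883]
tcp_rot: [[0.048, -0.999, 0.0], [-0.999, -0.048, -0.002], [0.002, -0.0, -1.0]]
force: [-1.3, -6.5, -1.5]
opening: 0.005
```

```bash
python3 - <<'E'
from h import *
goal(0,-.048,.018)
b=cap('scene','s10')
o=load('s9')
# bar lower-front end: predicted pixels of +y end disc top & bottom for y=.104...114
for y in(.104,.107,.110,.113): print(y,proj(b,[j2w(0,y,.044),j2w(.02,y,.024)]).round(1).tolist())
g=cv2.cvtColor(b['frame'],cv2.COLOR_RGB2GRAY)
# profile along the bar generator jig (x=.010,z=.0413) 30deg
for d in(o,b):
  gg=cv2.cvtColor(d['frame'],cv2.COLOR_RGB2GRAY).astype(np.float32);ys=np.arange(.096,.122,.002)
  P=proj(d,[j2w(.010,y,.0413) for y in ys]).astype(np.float32)
  v=cv2.remap(gg,P[:,:1].copy(),P[:,1:].copy(),1).ravel();print(dict(zip(ys.round(3).tolist(),v.round().tolist())))
E
```

```text
off cm [-0.17  0.05  0.03] rot [-0.02 -0.09  0.08] now jig(tip) [ 0.0005 -0.0497  0.0183] F [-1.27 -6.54 -1.52] t 14.75
0.104 [[324.0, 236.2], [319.2, 249.5]]
0.107 [[325.4, 236.9], [320.6, 250.1]]
0.11 [[326.8, 237.5], [322.0, 250.7]]
0.113 [[328.2, 238.1], [323.4, 251.4]]
{0.096: 247.0, 0.098: 247.0, 0.1: 247.0, 0.102: 247.0, 0.104: 248.0, 0.106: 246.0, 0.108: 199.0, 0.11: 136.0, 0.112: 90.0, 0.114: 64.0, 0.116: 62.0, 0.118: 63.0, 0.12: 63.0}
{0.096: 247.0, 0.098: 247.0, 0.1: 247.0, 0.102: 247.0, 0.104: 247.0, 0.106: 248.0, 0.108: 252.0, 0.11: 208.0, 0.112: 107.0, 0.114: 61.0, 0.116: 62.0, 0.118: 62.0, 0.12: 63.0}
```

The arm stopped advancing (0.2 mm of the 1 mm commanded) while the force doubled, and the end edge in the image is at y ≈ 0.11. One more step should confirm the butt.

Request:
{"op": "arm_command", "data": {
  "targets": [
    {"offset": [-0.1,0,0],"rot": [0,0,0],"gripper": 1},
    {"offset": [-0.1,0,0],"rot": [0,0,0],"gripper": 1},
    {"offset": [-0.1,0,0],"rot": [0,0,0],"gripper": 1}
  ]
}}

```text
time_s: 15.1
position: [0.6254, -0.0779, 0.0884]
tcp_rot: [[0.048, -0.999, 0.001], [-0.999, -0.048, -0.003], [0.003, -0.001, -1.0]]
force: [-0.6, -9.2, 0.1]
opening: 0.005
```

The force rises to 9 N with no travel, so the bar is butted on the stud. Now I'll back off along the groove, rise and clear the arm.

Request:
{"op": "arm_command", "data": {
  "targets": [
    {"offset": [0.3,0,0],"rot": [0,0,0],"gripper": 1},
    {"offset": [1.0,0,0],"rot": [0,0,0],"gripper": 1},
    {"offset": [2.5,0,-0.5],"rot": [0,0,0],"gripper": 1},
    {"offset": [4,0,-4],"rot": [0,0,0],"gripper": 1},
    {"offset": [5,0,-8.5],"rot": [0,0,0],"gripper": 1},
    {"offset": [8,0,-12],"rot": [0,0,0],"gripper": 1},
    {"offset": [12,1,-14],"rot": [0,0,0],"gripper": 1},
    {"offset": [16,3,-14],"rot": [0,0,0],"gripper": 1}
  ]
}}

```text
time_s: 15.9
position: [0.6054, -0.2399, 0.2334]
tcp_rot: [[0.049, -0.999, 0.01], [-0.999, -0.049, -0.005], [0.006, -0.01, -1.0]]
force: [0.2, -0.6, -0.5]
opening: 0.007
```

Request:
{"op": "arm_command", "data": {
  "targets": [
    {"offset": [4.5,2,0],"rot": [0,0,0],"gripper": 1},
    {"offset": [9,4,0],"rot": [0,0,0],"gripper": 1},
    {"offset": [12,6,0],"rot": [0,0,0],"gripper": 1},
    {"offset": [12,6,0],"rot": [0,0,0],"gripper": 1}
  ]
}}

```text
time_s: 16.3
position: [0.5458, -0.3655, 0.2287]
tcp_rot: [[0.041, -0.999, 0.0], [-0.999, -0.041, -0.002], [0.002, -0.0, -1.0]]
force: [0.4, 0.7, -0.3]
opening: 0.005
```

```bash
python3 - <<'E'
from h import *
a=cap('top','t11');b=cap('scene','s11');a0=load('top0')
g=cv2.cvtColor(a['frame'],cv2.COLOR_RGB2GRAY);m=(g[165:195,280:400]>215).astype(np.uint8)
c=max(cv2.findContours(m,0,2)[0],key=cv2.contourArea)+np.array([280,165]);p=cv2.boxPoints(cv2.minAreaRect(c));p=p[np.argsort(p[:,0])]
for q in(p[:2].mean(0),p[2:].mean(0)): print(q,w2j(onz(a,[q],.024)[0]))
ys=np.arange(.100,.122,.002);gg=cv2.cvtColor(b['frame'],cv2.COLOR_RGB2GRAY).astype(np.float32)
P=proj(b,[j2w(.010,y,.0413) for y in ys]).astype(np.float32);print(cv2.remap(gg,P[:,:1].copy(),P[:,1:].copy(),1).ravel().round())
print(bot.read_state()['time_s'])
A=cv2.resize(a['frame'][90:300,190:490,::-1],(430,300),interpolation=cv2.INTER_CUBIC);A0=cv2.resize(a0['frame'][90:300,190:490,::-1],(430,300),interpolation=cv2.INTER_CUBIC)
B=cv2.resize(b['frame'][150:300,180:365,::-1],(370,300),interpolation=cv2.INTER_CUBIC);S=cv2.resize(b['frame'][:,:,::-1],(370,231));
cv2.imwrite('pics/v11.png',np.hstack([np.vstack([A,A0]),np.vstack([B,S,np.zeros((69,370,3),np.uint8)])]))
E
```

```text
[292.85245 185.12296] [0.00253289 0.11069225 0.024     ]
[360.13705 181.67245] [ 0.00158218 -0.04094591  0.024     ]
[247. 247. 247. 248. 252. 208. 107.  62.  62.  64.  63.]
16.4
```

View pics/v11.png

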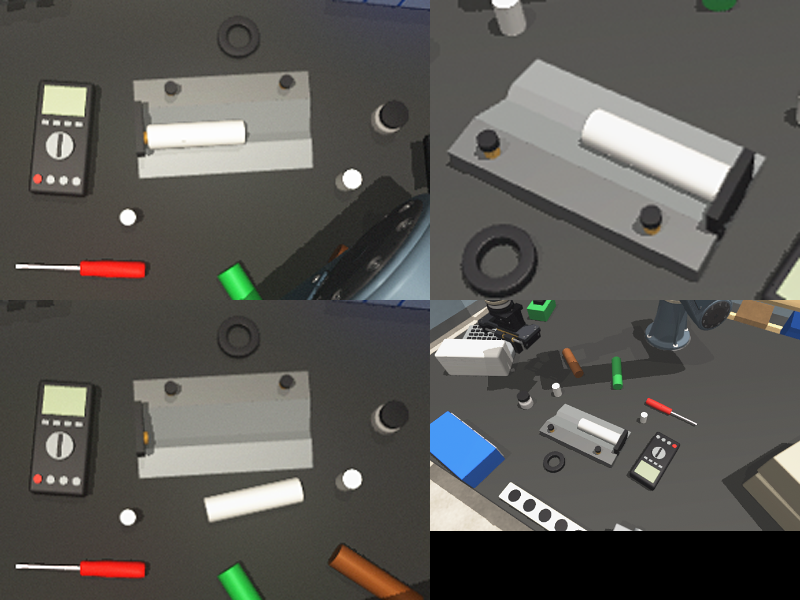

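The bar lies in the V with its end on the stud (top crop (147–245,133)). Its ends measure y = 0.1107 and -0.041, so its centre is at about 0.035. The bystanders are where they were in the first picture.

```bash
python3 -c "
from rig import ticket
print(ticket.hand_in())"
```

```text
the job is handed in; nothing more can be done
None
```

The bar is in the V groove with its end against the brass stud, and the job was handed in at about 16.4 s; hand-in gives no verdict.

**What I did:** I rolled the bar up the ramp and into the groove with the sides of the open fingers. The readings showed at most about 6 N. With the fingers closed, I then pushed it about 70 mm along the groove. At the stud the arm stopped advancing and the force rose to 9 N, so I backed off and moved clear.

**Last checks, from the top camera:**
- **Lengthwise:** the bar's ends are at y ≈ 0.111 and -0.041 in the jig frame, so its centre is at about 0.035 (limits 0.032–0.038).
- **Across the groove:** the bar is parallel to the groove within 0.01 rad, with x at about 2 mm. The camera calibration is only good to about 2 mm.
- **Bystanders:** the others look unmoved beside the first picture, by eye; I did not measure them.

**Not confirmed or in disagreement:**
- I did not measure the bar's seated height separately.
- My estimate of its height at the start came out about 7 mm high, because it followed the lit upper side of the bar.
- A wrist-camera reading of the bar's ends and one two-view reading were wrong, and I discarded them.
- The stud was met about 5 mm later than the assumed finger thickness predicted, so I relied on the force and the image there.

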